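# Push a brass coupon under a spring clip held down by fingertip

## Robot

A 6-joint arm with a two-finger parallel gripper is mounted at the origin on the work surface. World frame = base frame: x ahead of the robot, y to its left, z up, the work surface at z = 0. Lengths are in mm, angles in rad, forces in N, time in s.
With the tool pointing down it reaches from about 275 to 750 mm from the base axis. Payload 10.2 kg.
Tool frame: the origin (TCP) lies on the front face of the gripper's body, between the roots of the fingers; the fingertips stand 73 mm ahead of it and the grasp point (between the pads) lies 54 mm ahead of it; z points along the fingers, y is the direction in which the jaws open and shut (so a half turn about z gives the same grasp; the last joint's range is limited). The gripper opens to 85 mm and grips with 20 to 120 N. Pads are 22 mm wide; open, the fingers measure 114 mm over their backs; the gripper's body (76 mm by 85 mm) begins 54 mm behind the grasp point. The pads swing forward as they close: fully open they stand 13 mm farther back than shut.
Start: joints at [-1.527, 0.313, 1.498, -0, 1.331, -0.223], TCP at [138.401, -506.435, 303.894] pointing down, gripper open.
Joint ranges: [-2.94, 2.94], [-0.97, 2.17], [0.19, 2.56], [-1.23, 4.37], [0.02, 3.11], [-2.88, 2.88]. Speed limits (rad/s): [2.39, 2.39, 3.01, 3.14, 3.14, 3.14].

## Interface

Orientations are given as a unit quaternion [w, x, y, z].
In Python, from rig import ctrl gives the robot as it stands.
- The arm moves only by the tool move_arm, never from a script. Its argument "series" is a list of rows, each a list of 3 entries, a list of its own where there are three numbers: the shift along the tool's x, y, z in mm, then the turn about the tool's z in degrees, then the opening, from 0 (shut) to 1 (fully open). In form: [[[tx, ty, tz], yaw, grip], ...]. A call has 1 to 10 rows; each row is the pose to reach, as a shift and turn from the pose commanded when the call began, along the tool's axes at that moment; what a row does not reach only later rows make up. A row lasts 1/8 s, in which the tool goes at most 62.5 mm and 10.7 degrees, less where a joint would pass 70% of its speed; a pose out of reach is approached as far as the arm can. A call with a gripper value outside its range is refused whole. The fingers move at their own pace and stop on an object; "force" is the grip in N (left out, the last holds). Time passes only in rows, so rows that repeat a pose let the fingers close. It gives the time, the measured TCP pose, the force and the opening at its end, in the units of the state.
- ctrl.sense(): the state, without advancing time (a new reading comes with each control period).
- ctrl.capture(name): name is "scene" or "top" or "wrist"; returns (picture, depth): 400x640x3 uint8, red, green, blue; 400x640 float32, mm along the optical axis (not along the pixel's ray), 0 where there is no reading.
- ctrl.camera_model(name): a dict with "fov_y" (degrees; the focal length in pixels is half the picture's height over the tangent of half this angle, whatever the lens; pixels are square), "cx", "cy" (the principal point, pixels), "rvec" (rotation vector, rad) and "tvec" (3), from world to camera coordinates, as OpenCV has them. Camera axes: x right, y down, z forward; pixel columns grow to the right and rows downward; lengths in mm; the calibration is good to about 2 mm. A picture is of the moment at which its call begins: read the wrist's pose just before it. camera_model takes no time and is no camera call; for the wrist camera it gives the pose at the moment of the call.
- ctrl.finish_job(): hands the job in, once; it reports no verdict.
The state is a dict: "time_s": time; "joints": joint angles; "dq": joint speeds; "tau": joint torques, N m; "eef_pos": TCP position; "ee_rot": TCP orientation; "force": force on the tool from outside, world axes, zero at the start; "wrist_torque": the same for the moment, N m; "grip_width": opening from 0.0 (shut) to 1.0 (fully open).
Only numpy, scipy, OpenCV 4.12 (cv2) and the standard library are available. Lean on these libraries where they do the work, as an engineer would, in place of code of your own. Each camera call takes 0.05 s, during which the arm holds its last target.

## Task

Load the brass coupon into the clamping fixture without lifting anything: press the clip's long red bar down with one fingertip and, while it stays down, push the coupon along its lane with the other fingertip, beneath the raised orange jaw, until it is fully home against the blue end stop. Then let the clip spring down onto the coupon and move the hand clear. Leave the loose grey coupon, the turned slug and the wrench where they are.

Things in the scene. Friction and masses are not known exactly. Their poses are not given: they have to be found in the camera images.
- fixture: Grey fixture fixed to the bench. Origin: on its underside, at bench level; x = push direction along the lane, y left, z up. Sizes in mm in this frame: plate x -85..85, y -56..20, top (lane floor) z 14. Lane centre y -25, 45 wide between dark rails 8 high, x -30..68. Hinge of the clip along x at y 12, z 28, on posts at x -78, 32, 66, tops z 35. Nothing on it rises above z 55.
- stop (a point): Middle of the blue end stop's near face, on the lane floor: fixture (68, -25, 14) mm. The stop is 12 mm high. Fully home, the coupon's front edge is here.
- clip (a joint): Rocking spring clip, rad: 0 at rest, jaw 3 mm above the lane floor; grows as the red bar goes down; hard stop at 0.48. The bar pushes back with about 4 N at rest, 8 N at the stop; released, the clip closes by itself. Above 0.26 the jaw clears the coupon (at 0.36 it is 15.5 mm above the lane floor, at 0.48 20 mm). Clamped on the coupon it reads about 0.25.
- bar_mid (a point): Point on the middle of the top face of the clip's red press bar, moving with it. The bar is a plate left of the lane: fixture x -75..31 mm, 24 mm wide. Its top's middle line is at fixture y 44, z 32 mm at rest (sloping up outwards 0.48 rad), and y 42, z 17 mm, level, when fully down: 3 mm above the lane floor. 0.1 rad is about 3 mm of bar height. A pressing fingertip can slide along it.
- jaw_nose (a point): Centre of the flat near end of the clip's orange jaw, a blunt round nose 14 mm in diameter, at fixture x 40..56 mm, y about -25 mm. At rest this end blocks the coupon. With both fingertips at one height and the bar fully down, the tip over the lane is 3 mm above its floor and catches the coupon's rear edge.
- coupon: Loose brass coupon, 60 mm (x, along the lane) x 40 mm (y) x 12 mm (z), about 0.24 kg, lying in the lane before the jaw. Origin: centre of its underside. Home against the stop its origin is at fixture x = 38 mm, its rear edge at x = 8 mm. It starts with its origin at x = -27 to -7 mm.
- spare: Loose grey steel coupon, 60 x 40 x 12 mm, lying on the bench: leave alone. Origin: centre of its underside.
- slug: Turned aluminium slug, 40 mm diameter, 45 mm tall, standing on the bench: leave alone. Origin: centre of its underside.
- wrench: Steel wrench, 150 mm long, lying on the bench: leave alone. Origin: near its middle, on the underside.
There are look-alikes about, which are no part of the job. Of the things that look like the coupon, the largest one is meant.

How it is judged:
By the outcome, as a careful person would: the job done as asked, in the order asked, and still so for the second after the job is handed in, with the robot touching nothing.
It also fails if it takes over 42 s, if anything falls off the work surface, if the arm or the gripper's body presses on something with over 40 N, if the wrist force passes 120 N, or if a joint passes its speed limit or range.

## Working session

There is one attempt and no reset: what is moved stays moved. The work goes in short steps, Python scripts to look and compute and a tool call to move; the robot and the scene stay as the last step left them, time stands still between calls to the robot, and variables do not carry over. Pictures are saved under pics/ and viewed, and the job is handed in when it is done.

Besides the shell and the picture viewer there is one more tool, called after "Emit:" by a JSON object that holds its "fn" and its "kwargs", one argument or row to a line. move_arm: Moves the arm, as the interface text tells. Its arguments: {"type":"object","properties":{"series":{"type":"array","items":{"type":"array"}},"force":{"type":"number"}},"required":["series"]}

```bash
mkdir -p pics; ls; python3 - <<'E'
from rig import ctrl
import cv2,numpy as np
s=ctrl.sense(); print(s)
for n in ("scene","top"):
    p,d=ctrl.capture(n); m=ctrl.camera_model(n); print(n,m, (d>0).mean())
    cv2.imwrite(f"pics/{n}0.png",p[:,:,::-1]); np.savez(f"pics/{n}0.npz",p=p,d=d,**{k:np.array(m[k]) for k in m})
E
```

```text
pics
{'time_s': 0.0, 'joints': array([-1.52743297e+00,  3.13459552e-01,  1.49840983e+00, -3.05218319e-06,
        1.33098657e+00, -2.23416152e-01]), 'dq': array([ 0.00144022,  0.00171877, -0.00127985, -0.00046888,  0.0013    ,
        0.00180031]), 'tau': array([ 1.71507641e-04, -4.12271833e+01, -2.59743458e+01, -1.21250423e-04,
        4.12200388e-03,  7.57516290e-06]), 'eef_pos': array([ 138.37649138, -506.27616813,  303.34038484]), 'ee_rot': array([-6.29221711e-04,  9.91116524e-01,  1.32994875e-01,  5.53118810e-05]), 'force': array([-0.82647092,  0.08723403, -0.21210188]), 'wrist_torque': array([ 0.01130497, -0.01665149, -0.01225312]), 'grip_width': 1.0008319057750081}
scene {'fov_y': 46.1627661639242, 'cx': 306.6384580505505, 'cy': 198.37348128491604, 'rvec': array([ 1.04008534,  2.57015982, -0.891026  ]), 'tvec': array([ 393.72861575, -254.05548425, 1303.55193934])} 0.995875
top {'fov_y': 44.13855928781456, 'cx': 313.28092026547444, 'cy': 206.7070863732376, 'rvec': array([ 2.15942885, -2.14828781,  0.17334671]), 'tvec': array([  9.21622563, 542.70294401, 906.91730025])} 0.9958125
```

View pics/scene0.png

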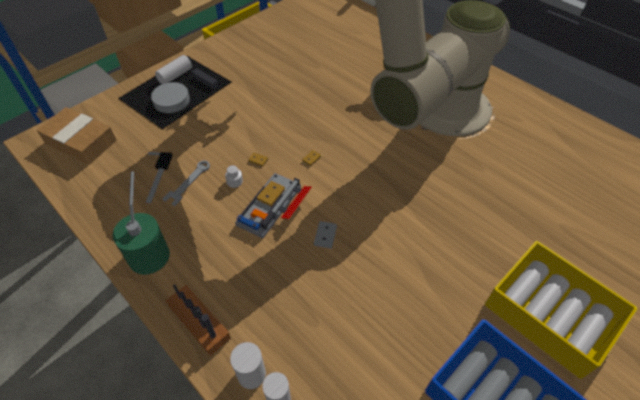

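View pics/top0.png

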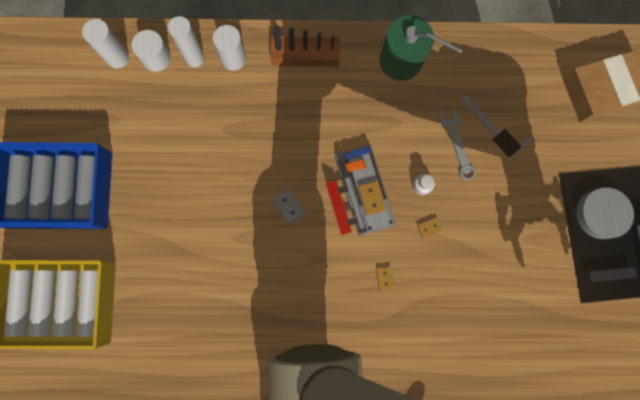

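Both views show the candidates. In the top view the brass coupon is in the lane at (372,197). Two smaller brass look-alikes lie at (430,227) and (385,277), and the grey spare is at (288,207). The coupon in the lane is the largest brass piece and lies before the orange jaw at (356,164), with the red bar at (339,207). Next I'll check a close crop and make a coarse measurement.

```bash
cat > h.py <<'E'
import cv2,numpy as np
from scipy.spatial.transform import Rotation as R
def K(m):
    f=200/np.tan(np.radians(float(m["fov_y"]))/2); return f,float(m["cx"]),float(m["cy"])
def ray(m,uv):
    f,cx,cy=K(m); uv=np.atleast_2d(uv).astype(float)
    d=np.c_[(uv[:,0]-cx)/f,(uv[:,1]-cy)/f,np.ones(len(uv))]
    Rm=cv2.Rodrigues(np.array(m["rvec"],float))[0]; t=np.array(m["tvec"],float)
    return -Rm.T@t, d@Rm
def onz(m,uv,z):
    o,d=ray(m,uv); return o+d*((z-o[2])/d[:,2])[:,None]
def cloud(m,d):
    f,cx,cy=K(m); v,u=np.mgrid[0:400,0:640]
    o,r=ray(m,np.c_[u.ravel(),v.ravel()]); P=(o+r*d.ravel()[:,None]).reshape(400,640,3); P[d==0]=np.nan; return P
def proj(m,P):
    f,cx,cy=K(m); Rm=cv2.Rodrigues(np.array(m["rvec"],float))[0]
    c=np.atleast_2d(P)@Rm.T+np.array(m["tvec"]); return np.c_[c[:,0]/c[:,2]*f+cx,c[:,1]/c[:,2]*f+cy]
def masks(p):
    h=cv2.cvtColor(p,cv2.COLOR_RGB2HSV).astype(int); H,S,V=h[...,0],h[...,1],h[...,2]
    return dict(red=((H<5)|(H>174))&(S>190)&(V>60),orange=(H>=6)&(H<=14)&(S>210)&(V>120),
      blue=(H>100)&(H<125)&(S>150)&(V>50),brass=(H>=15)&(H<=24)&(S>150)&(V>90))
E
python3 - <<'E'
from h import *
z=np.load("pics/top0.npz"); p,d=z["p"],z["d"]; m=z
P=cloud(m,d)
c=p[130:300,260:460]; cv2.imwrite("pics/topcrop.png",cv2.resize(c[:,:,::-1],None,fx=4,fy=3.5,interpolation=cv2.INTER_CUBIC))
M=masks(p)
for k,x in M.items():
    x=x.copy(); x[:130]=0;x[300:]=0;x[:,:260]=0;x[:,460:]=0
    n,l,st,ce=cv2.connectedComponentsWithStats(x.astype(np.uint8))
    for i in range(1,n):
        if st[i,4]>20:
            q=P[l==i]; r=cv2.minAreaRect(np.float32(q[:,:2])); print(k,st[i,4],ce[i].round(),np.nanmedian(q,0).round(1),np.round(r[0],1),np.round(r[1],1),round(r[2],1))
E
```

```text
red 503 [338. 207.] [543.1 -36.2  32.7] [543.9 -36.4] [103.9  18.8] 16.9
orange 100 [355. 165.] [626.2 -69.4  33.3] [625.6 -69.8] [13.5 31.9] 14.2
brass 550 [372. 197.] [ 564.3 -102.7   25.3] [ 564.2 -102.7] [58.5 39.6] 15.1
brass 313 [429. 227.] [ 507.9 -218.8    7.7] [ 508.  -219.6] [29.8 43. ] 21.6
brass 331 [385. 278.] [ 407.9 -128.1    7.9] [ 407.9 -128.5] [44.5 28.7] 7.2
```

View pics/topcrop.png

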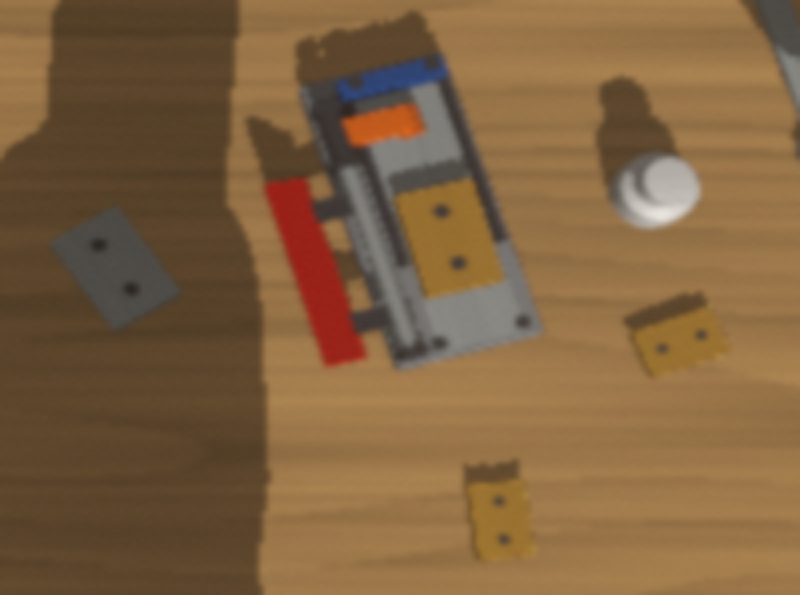

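The crop confirms the choice. The coupon at top pixel (372,197) measures about 58x40 mm with its top at z 25, where 26 is expected. The two look-alikes are about 44x29 mm with tops near z 8. I'll move above the fixture and set the fingers.

Emit:
{"fn": "move_arm", "kwargs": {
  "series": [
    [[40,-26,0],0,0.63],
    [[95,-62,0],0,0.63],
    [[150,-97,0],0,0.63],
    [[205,-133,0],0,0.63],
    [[260,-168,0],0,0.63],
    [[315,-203,0],0,0.63],
    [[370,-239,0],0,0.63],
    [[400,-259,0],0,0.63],
    [[420,-272,0],0,0.63],
    [[420,-272,0],0,0.63]
  ]
}}

```text
time_s: 1.35
eef_pos: [472.3, -132.3, 303.5]
ee_rot: [-0.0, 0.991, 0.134, -0.0]
force: [-0.1, -0.4, 0.7]
grip_width: 0.629
```

```bash
python3 - <<'E'
from rig import ctrl
from h import *
s=ctrl.sense(); m=ctrl.camera_model("wrist"); print(s["time_s"],s["eef_pos"],s["ee_rot"],s["force"],s["grip_width"])
p,d=ctrl.capture("wrist"); print(m)
cv2.imwrite("pics/w1.png",p[:,:,::-1]); np.savez("pics/w1.npz",p=p,d=d,**{k:np.array(m[k]) for k in m})
E
```

```text
1.35 [ 472.28184881 -132.27250122  303.47515304] [-2.50893786e-04  9.90943107e-01  1.34281735e-01 -3.32233934e-04] [-0.11165117 -0.37413826  0.67066839] 0.6290904647955059
{'fov_y': 63.21088703421158, 'cx': 319.58700737196835, 'cy': 199.20766953307262, 'rvec': array([-2.27823   ,  1.73418032,  0.2926191 ]), 'tvec': array([-253.48125485,  355.53502468,  517.55871252])}
```

View pics/w1.png

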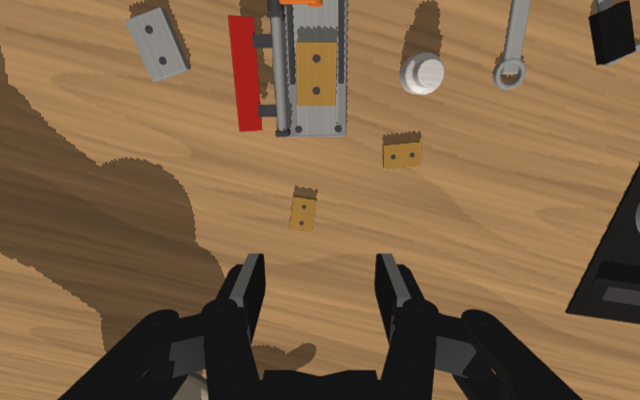

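The wrist view shows the coupon at (316,75), the red bar at (244,73), the jaw at (300,2), and the fingertips at (252,255) and (388,255). I'll measure from this view, fingertips included.

```bash
cat > meas.py <<'E'
from h import *
def run(fn):
    z=np.load(fn); p,d=z["p"],z["d"]; P=cloud(z,d); M=masks(p); 
    for k,x in M.items():
        n,l,st,ce=cv2.connectedComponentsWithStats(x.astype(np.uint8))
        for i in range(1,n):
            if st[i,4]>150:
                zz=np.nanmedian(P[l==i][:,2])
                v,u=np.nonzero(l==i); q=onz(z,np.c_[u,v],zz) if k!="red" else P[l==i]
                r=cv2.minAreaRect(np.float32(q[:,:2])); print(k,st[i,4],ce[i].round(),"z",zz.round(1),"ctr",np.round(r[0],1),np.round(r[1],1),round(r[2],1))
    return z,P
E
python3 - <<'E'
from meas import *
z,P=run("pics/w1.npz")
q=P[380-130:,:][:0]
# fingertips: points with depth near in rows 250-300
d=z["d"]
for a in ((230,262),(378,412)):
    for v in (254,256,258,262,270,280):
        row=P[v,a[0]:a[1]]; ok=row[:,2]>60
        if ok.any(): print(v,np.nonzero(ok)[0][[0,-1]]+a[0],row[ok][0].round(1),row[ok][-1].round(1))
E
```

```text
red 2630 [245.  72.] z 32.1 ctr [547.6 -36.5] [110.4  19.1] 17.6
brass 2276 [316.  73.] z 25.4 ctr [ 565.1 -103.4] [57.9 38.5] 14.9
brass 862 [402. 155.] z 7.8 ctr [ 508.5 -218.8] [28.2 42.1] 21.2
brass 701 [302. 213.] z 7.9 ctr [ 409.3 -128.5] [42.3 27.8] 7.1
254 [248 261] [474.6 -97.7 238. ] [ 476.1 -103.5  237.7]
256 [247 261] [474.5 -97.6 239.7] [ 476.1 -103.8  239.7]
258 [246 261] [474.4 -97.5 241.4] [ 475.4 -104.   240. ]
262 [244 261] [475.1 -97.5 246.3] [ 473.6 -104.5  240.5]
270 [230 261] [469.2 -92.2 245.8] [ 470.3 -105.4  241.9]
280 [230 261] [469.7 -94.2 253.7] [ 466.  -106.6  243.2]
254 [378 391] [ 491.  -155.9  238.5] [ 492.4 -161.8  238.2]
256 [378 392] [ 490.9 -155.6  240.4] [ 492.8 -161.5  240.9]
258 [378 393] [ 490.  -155.8  240.5] [ 492.6 -161.8  242.2]
262 [378 395] [ 488.2 -156.4  241. ] [ 492.9 -161.7  246.3]
270 [378 410] [ 484.3 -157.6  241.2] [ 490.4 -170.   245.3]
280 [378 411] [ 480.5 -158.6  243.3] [ 490.  -168.3  253.4]
```

Emit:
{"fn": "move_arm", "kwargs": {
  "series": [
    [[10,-10,30],0,0.71],
    [[25,-24,70],0,0.71],
    [[35,-34,95],0,0.71],
    [[35,-38,103],0,0.71],
    [[35,-38,103],0,0.71]
  ]
}}

```text
time_s: 2.02
eef_pos: [495.2, -88.1, 201.2]
ee_rot: [0.0, 0.991, 0.133, -0.0]
force: [-0.2, -0.4, 0.8]
grip_width: 0.706
```

```bash
cat > snap.py <<'E'
import sys
from rig import ctrl
from meas import *
n=sys.argv[1]
s=ctrl.sense(); m=ctrl.camera_model("wrist"); print(s["time_s"],s["eef_pos"].round(1),s["ee_rot"].round(4),s["force"].round(1),s["grip_width"])
p,d=ctrl.capture("wrist")
cv2.imwrite(f"pics/{n}.png",p[:,:,::-1]); np.savez(f"pics/{n}.npz",p=p,d=d,**{k:np.array(m[k]) for k in m})
run(f"pics/{n}.npz")
E
python3 snap.py w2
```

```text
2.025 [495.2 -88.1 201.2] [ 1.000e-04  9.912e-01  1.327e-01 -1.000e-04] [-0.2 -0.4  0.8] 0.7063322458978284
red 4650 [267. 115.] z 32.0 ctr [544.3 -37.4] [104.9  20.8] 16.9
brass 4151 [364. 116.] z 25.4 ctr [ 565.1 -103.3] [57.9 39.5] 15.2
brass 1408 [468. 216.] z 7.8 ctr [ 508.4 -218.5] [28. 44.] 21.3
brass 1082 [336. 287.] z 7.8 ctr [ 409.  -128.2] [42.4 28.1] 6.7
```

View pics/w2.png

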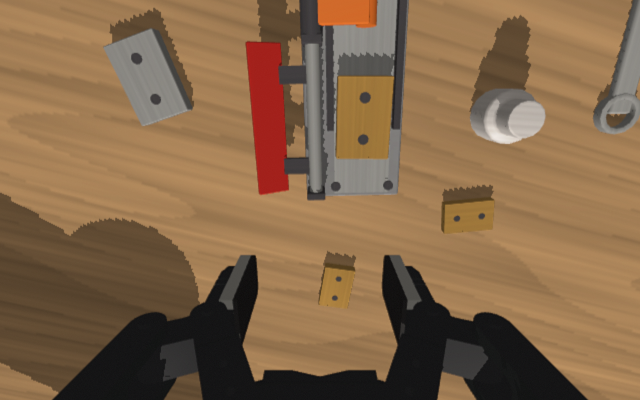

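The view is clear: coupon at (364,116), bar at (267,115), near plate edge at row ~193, right plate edge from (397,193) to (408,0). I'll fit the plate's edges to get the fixture frame.

```bash
python3 - <<'E'
from meas import *
z=np.load("pics/w2.npz"); P=cloud(z,z["d"]); Z=P[...,2]
def line(pts):
    vx,vy,x,y=cv2.fitLine(np.float32(pts),cv2.DIST_HUBER,0,.01,.01).ravel(); return np.array([vx,vy]),np.array([x,y])
# right edge: last col with Z in 11..18 in rows 140..185
pts=[]
for v in range(135,188):
    c=np.nonzero((Z[v,370:420]>11)&(Z[v,370:420]<18))[0]
    if len(c): pts.append((c[-1]+370+.5,v))
r=onz(z,pts,14)[:,:2]; d1,p1=line(r); print("right edge ang",np.degrees(np.arctan2(*(d1[::-1]*np.sign(d1[0])))))
pts=[]
for u in range(328,392):
    c=np.nonzero((Z[170:215,u]>11)&(Z[170:215,u]<18))[0]
    if len(c): pts.append((u,c[-1]+170+.5))
b=onz(z,pts,14)[:,:2]; d2,p2=line(b); print("near edge ang",np.degrees(np.arctan2(*(d2*np.sign(d2[1])))), pts[:2],pts[-2:])
print("floor z",np.nanmedian(Z[170:185,345:385]))
C=np.linalg.solve(np.c_[d1,-d2],p2-p1); C=p1+d1*C[0]; print("corner",C)
# red bar long edges in 3D, and rails/hinge
M=masks(z["p"])["red"]; ys=[]
L=[];Rr=[]
for v in range(50,185):
    c=np.nonzero(M[v])[0]; c=c[(c>230)&(c<300)]
    L.append(P[v,c[0]+2]);Rr.append(P[v,c[-1]-2])
for nm,q in (("barL",L),("barR",Rr)):
    q=np.array(q);q=q[~np.isnan(q).any(1)]; dd,pp=line(q[:,:2]); print(nm,np.degrees(np.arctan2(*(dd[::-1]*np.sign(dd[0])))),q.mean(0).round(1))
for th in (15.5,16,16.5,17):
    t=np.radians(th); ex=np.array([np.cos(t),np.sin(t)]); ey=np.array([-ex[1],ex[0]])
    O=C+85*ex+56*ey
    f=lambda q:(np.dot(np.array(q)-O,ex).round(1),np.dot(np.array(q)-O,ey).round(1))
    print(th,O.round(1),"coupon",f([565.1,-103.3]),"bar",f([544.3,-37.4]),"jaw",f([625.6,-69.8]), "tcp",f([495.2,-88.1]))
E
```

```text
right edge ang 16.352022
near edge ang -16.5419 [(328, np.float64(195.5)), (329, np.float64(195.5))] [(390, np.float64(194.5)), (391, np.float64(194.5))]
floor z 13.584992967920925
corner [ 513.1055 -150.5678]
barL 16.771507 [545.4 -28.   36.4]
barR 16.36051 [548.8 -44.8  27.5]
15.5 [580.  -73.9] coupon (np.float64(-22.3), np.float64(-24.3)) bar (np.float64(-24.7), np.float64(44.7)) jaw (np.float64(45.0), np.float64(-8.2)) tcp (np.float64(-85.6), np.float64(9.0))
16 [579.4 -73.3] coupon (np.float64(-22.0), np.float64(-24.9)) bar (np.float64(-23.8), np.float64(44.2)) jaw (np.float64(45.4), np.float64(-9.4)) tcp (np.float64(-85.0), np.float64(9.0))
16.5 [578.7 -72.7] coupon (np.float64(-21.7), np.float64(-25.4)) bar (np.float64(-22.9), np.float64(43.6)) jaw (np.float64(45.8), np.float64(-10.5)) tcp (np.float64(-84.4), np.float64(9.0))
17 [578.  -72.2] coupon (np.float64(-21.5), np.float64(-26.0)) bar (np.float64(-22.1), np.float64(43.1)) jaw (np.float64(46.2), np.float64(-11.7)) tcp (np.float64(-83.9), np.float64(9.0))
```

The fixture frame comes out at origin (578.7,-72.7), yaw 16.5°. In it the coupon sits at (-21.7,-25.4), where y=-25 is expected, and the bar at (-23,43.6), where (-22,44) is expected. All consistent, so I'll move to x=-69 and lower to just above the bar.

Emit:
{"fn": "move_arm", "kwargs": {
  "series": [
    [[7,0,15],-1.2,0.71],
    [[15,0,45],-1.2,0.71],
    [[15,0,70],-1.2,0.71],
    [[15,0,85],-1.2,0.71],
    [[15,0,89],-1.2,0.71],
    [[15,0,89],-1.2,0.71]
  ]
}}

```text
time_s: 2.82
eef_pos: [510.3, -83.7, 112.3]
ee_rot: [0.0, 0.99, 0.143, 0.0]
force: [1.6, -0.2, -0.7]
grip_width: 0.708
```

```bash
cat > where.py <<'E'
from rig import ctrl
from h import *
def w():
    s=ctrl.sense(); t=np.radians(16.5); e=s["eef_pos"]-[578.7,-72.7,0]; q=s["ee_rot"]
    c,sn=np.cos(t),np.sin(t); F=s["force"]
    yaw=np.degrees(2*np.arctan2(q[2],q[1]))
    print("t",round(s["time_s"],2),"fix x,y",(e[0]*c+e[1]*sn).round(1),(-e[0]*sn+e[1]*c).round(1),"z",e[2].round(1),"yaw",yaw.round(2),"F fix",(F[0]*c+F[1]*sn).round(1),(-F[0]*sn+F[1]*c).round(1),F[2].round(1),"g",round(s["grip_width"],3))
if __name__=="__main__": w()
E
python3 where.py; python3 snap.py w3; python3 - <<'E'
from meas import *
z=np.load("pics/w3.npz"); P=cloud(z,z["d"])
t=np.radians(16.5);c,s=np.cos(t),np.sin(t); Q=P-[578.7,-72.7,0]; Q=np.stack([Q[...,0]*c+Q[...,1]*s,-Q[...,0]*s+Q[...,1]*c,Q[...,2]],-1)
for v in (250,254,256,260):
  for a in (200,380):
    r=Q[v,a:a+70]; ok=r[:,2]>43
    if ok.any(): print(v,a,r[ok][0].round(1),r[ok][-1].round(1))
E
```

```text
t 2.83 fix x,y -68.7 8.9 z 112.3 yaw 16.49 F fix 1.5 -0.7 -0.7 g 0.708
2.825 [510.3 -83.7 112.3] [2.000e-04 9.897e-01 1.434e-01 3.000e-04] [ 1.6 -0.2 -0.7] 0.7077249449028545
red 10179 [243. 154.] z 31.9 ctr [544.8 -38.6] [104.6  20.3] 18.0
brass 9042 [388. 164.] z 25.3 ctr [ 565.2 -102.9] [59. 40.] 15.0
brass 2853 [522. 293.] z 7.6 ctr [ 510.1 -217. ] [32.5 45.8] 21.1
brass 665 [340. 363.] z 7.6 ctr [ 424.2 -126.4] [23.7 28.5] 8.1
256 200 [-57.   44.8  49. ] [-58.9  38.7  45.5]
256 380 [-58.1 -21.8  47. ] [-56.7 -28.1  49.6]
260 200 [-57.1  44.8  52.6] [-61.8  38.6  44.2]
260 380 [-61.6 -22.   44.7] [-57.3 -28.5  52.2]
```

View pics/w3.png

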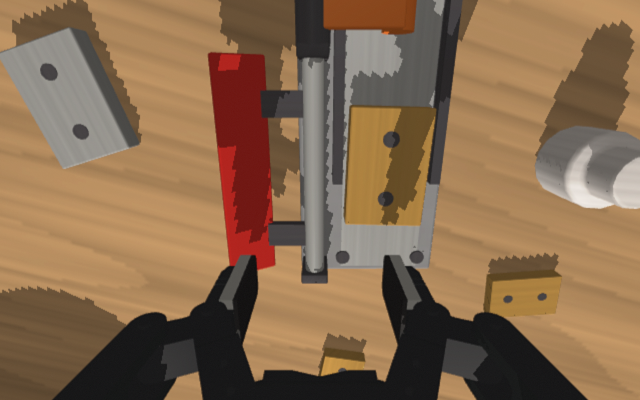

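Tips are at fixture y +41.7 and -25, tip height about 46.5 and front edge at x≈-57. That leaves about 5 mm to the coupon's rear edge, and the finger is over the bar at (245,262). Pressing now.

Emit:
{"fn": "move_arm", "kwargs": {
  "series": [
    [[0,0,5],0,0.71],
    [[0,0,10],0,0.71],
    [[0,0,15],0,0.71],
    [[0,0,19],0,0.71],
    [[0,0,22],0,0.71],
    [[0,0,24],0,0.71],
    [[0,0,24],0,0.71]
  ]
}}

```text
time_s: 3.75
eef_pos: [510.3, -83.8, 88.1]
ee_rot: [0.0, 0.99, 0.143, 0.0]
force: [-0.3, -1.2, 6.1]
grip_width: 0.712
```

```bash
python3 where.py; python3 snap.py w4
```

```text
t 3.75 fix x,y -68.8 8.7 z 88.1 yaw 16.49 F fix -0.6 -1.0 6.1 g 0.712
3.75 [510.3 -83.8  88.1] [4.000e-04 9.897e-01 1.434e-01 3.000e-04] [-0.3 -1.2  6.1] 0.7123786311479768
red 11585 [239. 154.] z 20.1 ctr [545.3 -41.5] [104.4  22.8] 19.9
brass 12240 [398. 175.] z 25.3 ctr [ 565.1 -102.8] [59.2 40.1] 15.0
brass 3415 [550. 316.] z 7.6 ctr [ 510.2 -216.7] [33.7 46.4] 21.2
```

View pics/w4.png

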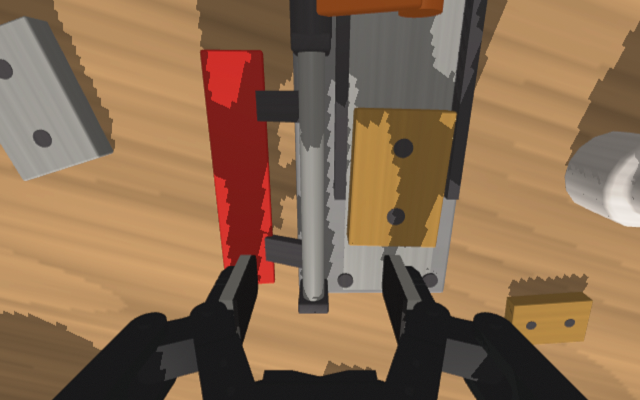

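The bar is down to z≈20 (about 0.37 rad, force 6 N) and the coupon hasn't moved. I'll press 2 mm more, then push forward while holding.

Emit:
{"fn": "move_arm", "kwargs": {
  "series": [
    [[0,0,1],0,0.71],
    [[0,0,2],0,0.71],
    [[0,0,2],0,0.71]
  ]
}}

```text
time_s: 4.18
eef_pos: [510.4, -84.1, 86.3]
ee_rot: [0.001, 0.99, 0.144, 0.0]
force: [-1.2, -2.6, 8.0]
grip_width: 0.712
```

```bash
python3 where.py
```

```text
t 4.17 fix x,y -68.7 8.5 z 86.3 yaw 16.5 F fix -1.9 -2.1 8.0 g 0.712
```

Emit:
{"fn": "move_arm", "kwargs": {
  "series": [
    [[3,0,2],0,0.71],
    [[6,0,2],0,0.71],
    [[9,0,2],0,0.71],
    [[12,0,2],0,0.71],
    [[15,0,2],0,0.71],
    [[18,0,2],0,0.71],
    [[21,0,2],0,0.71],
    [[24,0,2],0,0.71],
    [[25,0,2],0,0.71],
    [[25,0,2],0,0.71]
  ]
}}

```text
time_s: 5.42
eef_pos: [533.1, -76.7, 84.2]
ee_rot: [-0.0, 0.99, 0.144, -0.002]
force: [-7.9, -2.4, 11.8]
grip_width: 0.707
```

```bash
python3 where.py; python3 snap.py w5
```

```text
t 5.42 fix x,y -44.8 9.1 z 84.2 yaw 16.54 F fix -8.3 -0.0 11.8 g 0.707
5.425 [533.1 -76.7  84.2] [-0.      0.9896  0.1438 -0.0015] [-7.9 -2.4 11.8] 0.7071447424395435
red 8611 [248. 198.] z 16.3 ctr [545.7 -40.3] [105.1  23.3] 17.4
blue 1417 [416.   4.] z 24.2 ctr [650.2 -78.2] [ 3.  54.7] 16.5
brass 12596 [399. 188.] z 25.3 ctr [583.2 -96.7] [59.9 40.1] 15.7
brass 1684 [561. 350.] z 7.5 ctr [ 520.7 -225.4] [49.  22.4] 61.9
```

View pics/w5.png

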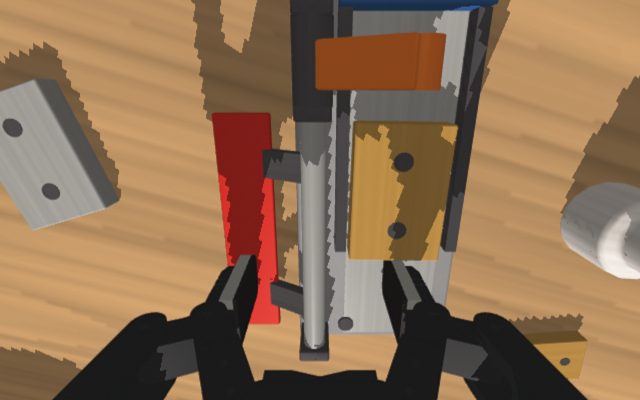

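I repeated a 2 mm press because shifts count from each call's start, so the bar is now fully down at 12 N, which is harmless. The coupon moved 19 mm to x≈-2.5 and is straight at (399,188), with the jaw raised at (380,62). I'll ease up 1 mm and keep pushing.

Emit:
{"fn": "move_arm", "kwargs": {
  "series": [
    [[4,0,-1],0,0.71],
    [[8,0,-1],0,0.71],
    [[12,0,-1],0,0.71],
    [[16,0,-1],0,0.71],
    [[20,0,-1],0,0.71],
    [[24,0,-1],0,0.71],
    [[27,0,-1],0,0.71],
    [[30,0,-1],0,0.71],
    [[31,0,-1],0,0.71],
    [[31,0,-1],0,0.71]
  ]
}}

```text
time_s: 6.72
eef_pos: [563.1, -67.8, 84.9]
ee_rot: [-0.0, 0.99, 0.144, -0.001]
force: [-5.7, -1.2, 7.7]
grip_width: 0.714
```

```bash
python3 where.py; python3 snap.py w6
```

```text
t 6.72 fix x,y -13.6 9.1 z 84.9 yaw 16.52 F fix -5.8 0.5 7.7 g 0.714
6.725 [563.1 -67.8  84.9] [-0.      0.9896  0.1437 -0.0012] [-5.7 -1.2  7.7] 0.7135716866780709
red 5209 [252. 245.] z 16.8 ctr [552.2 -37.6] [91.5 23.2] 17.2
blue 3812 [409.  83.] z 25.3 ctr [656.  -76.2] [11.5 54.1] 16.5
brass 8866 [400. 200.] z 25.3 ctr [612.8 -87.5] [60.1 40. ] 16.8
```

View pics/w6.png

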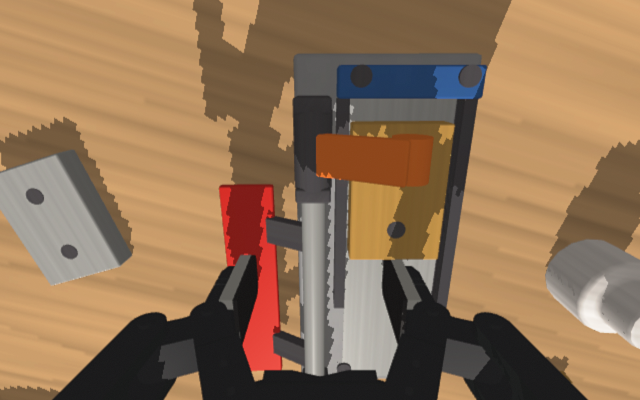

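The coupon is now beneath the jaw at x≈28.5, with a gap of about 9.5 mm to the blue stop at (409,83). I'll push 8 mm more, then creep.

Emit:
{"fn": "move_arm", "kwargs": {
  "series": [
    [[2,0,0],0,0.71],
    [[4,0,0],0,0.71],
    [[6,0,0],0,0.71],
    [[7.5,0,0],0,0.71],
    [[8,0,0],0,0.71],
    [[8,0,0],0,0.71]
  ]
}}

```text
time_s: 7.52
eef_pos: [570.7, -65.6, 84.9]
ee_rot: [-0.0, 0.99, 0.144, -0.001]
force: [-6.7, -1.4, 7.9]
grip_width: 0.713
```

```bash
python3 where.py
```

```text
t 7.53 fix x,y -5.7 9.1 z 84.9 yaw 16.51 F fix -6.8 0.6 7.9 g 0.713
```

Emit:
{"fn": "move_arm", "kwargs": {
  "series": [
    [[0.5,0,0],0,0.71],
    [[1,0,0],0,0.71],
    [[1,0,0],0,0.71]
  ]
}}

```text
time_s: 7.9
eef_pos: [571.6, -65.3, 84.8]
ee_rot: [-0.0, 0.99, 0.144, -0.001]
force: [-6.4, -1.8, 7.8]
grip_width: 0.713
```

```bash
python3 where.py; python3 snap.py w7
```

```text
t 7.9 fix x,y -4.7 9.1 z 84.8 yaw 16.51 F fix -6.7 0.1 7.8 g 0.713
7.9 [571.6 -65.3  84.8] [-1.000e-04  9.896e-01  1.436e-01 -1.300e-03] [-6.4 -1.8  7.8] 0.7130615274675288
red 4493 [254. 261.] z 16.8 ctr [554.9 -36.8] [86.3 22.7] 17.3
blue 3566 [406. 107.] z 25.3 ctr [656.1 -76.1] [11.  54.2] 16.5
brass 8804 [401. 190.] z 25.3 ctr [621.2 -85. ] [59.7 40.1] 16.9
```

View pics/w7.png

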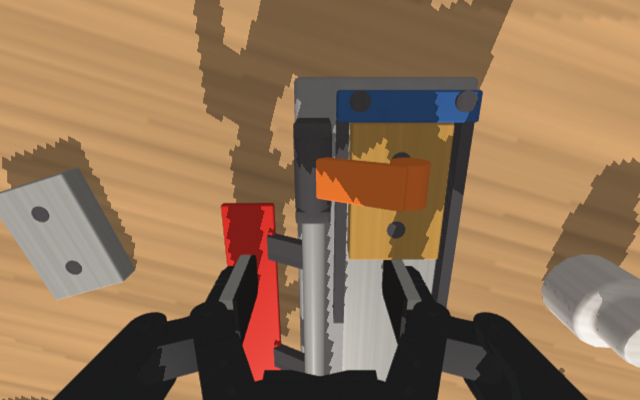

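The coupon now visually abuts the stop along row ~122. Its measured centre is 37.3 and there's no force rise yet, so I'll creep until it shows firm contact.

Emit:
{"fn": "move_arm", "kwargs": {
  "series": [
    [[0.4,0,0],0,0.71],
    [[0.8,0,0],0,0.71],
    [[0.8,0,0],0,0.71]
  ]
}}

```text
time_s: 8.32
eef_pos: [572.0, -65.2, 84.9]
ee_rot: [-0.0, 0.99, 0.144, -0.002]
force: [-9.4, -2.4, 9.0]
grip_width: 0.71
```

```bash
python3 where.py
```

```text
t 8.32 fix x,y -4.3 9.1 z 84.9 yaw 16.51 F fix -9.7 0.4 9.0 g 0.71
```

Emit:
{"fn": "move_arm", "kwargs": {
  "series": [
    [[0.3,0,0],0,0.71],
    [[0.6,0,0],0,0.71],
    [[0.6,0,0],0,0.71]
  ]
}}

```text
time_s: 8.7
eef_pos: [572.2, -65.2, 84.8]
ee_rot: [-0.0, 0.99, 0.144, -0.003]
force: [-12.0, -4.1, 11.1]
grip_width: 0.711
```

```bash
python3 where.py
```

```text
t 8.7 fix x,y -4.1 9.1 z 84.8 yaw 16.5 F fix -12.7 -0.5 11.1 g 0.711
```

Force is rising and the motion is stalling, which means contact with the stop. One more small nudge to seat it.

Emit:
{"fn": "move_arm", "kwargs": {
  "series": [
    [[0.5,0,0],0,0.71],
    [[1,0,0],0,0.71],
    [[1,0,0],0,0.71],
    [[1,0,0],0,0.71]
  ]
}}

```text
time_s: 9.2
eef_pos: [572.5, -65.1, 84.8]
ee_rot: [-0.0, 0.99, 0.143, -0.004]
force: [-16.7, -5.7, 13.9]
grip_width: 0.711
```

```bash
python3 where.py; python3 snap.py w8
```

```text
t 9.2 fix x,y -3.8 9.0 z 84.8 yaw 16.49 F fix -17.6 -0.7 13.9 g 0.711
9.2 [572.5 -65.1  84.8] [-3.000e-04  9.897e-01  1.434e-01 -3.600e-03] [-16.7  -5.7  13.9] 0.7107277272023573
red 4454 [254. 262.] z 16.8 ctr [555.1 -37. ] [85.  23.4] 17.1
blue 3553 [407. 108.] z 25.3 ctr [656.2 -76.1] [11.4 54.2] 16.5
brass 8709 [401. 191.] z 25.3 ctr [621.3 -84.9] [59.4 40.1] 16.8
```

View pics/w8.png

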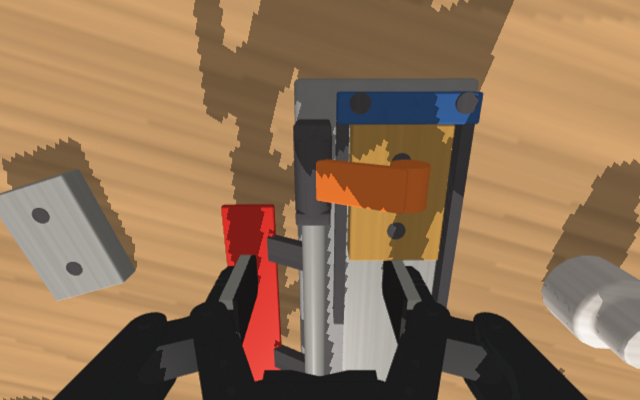

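The coupon is home: pushing force went from 7 to 18 N with no further coupon motion. Now I'll back off 5 mm with the bar still down, then rise slowly so the clip closes.

Emit:
{"fn": "move_arm", "kwargs": {
  "series": [
    [[-1.5,0,0],0,0.71],
    [[-3,0,0],0,0.71],
    [[-5,0,0],0,0.71],
    [[-6,0,0],0,0.71],
    [[-6,0,0],0,0.71]
  ]
}}

```text
time_s: 9.88
eef_pos: [570.0, -66.1, 85.8]
ee_rot: [0.0, 0.99, 0.143, 0.002]
force: [3.3, 1.8, 6.7]
grip_width: 0.711
```

```bash
python3 where.py; python3 snap.py w9
```

```text
t 9.88 fix x,y -6.4 8.8 z 85.8 yaw 16.45 F fix 3.6 0.8 6.7 g 0.711
9.875 [570.  -66.1  85.8] [5.000e-04 9.897e-01 1.431e-01 1.900e-03] [3.3 1.8 6.7] 0.7105097886376108
red 4471 [253. 256.] z 17.6 ctr [557.5 -36.1] [81.5 22.4] 17.8
blue 3464 [405. 103.] z 25.3 ctr [656.1 -76.2] [11.  54.1] 16.4
brass 8774 [399. 186.] z 25.3 ctr [621.4 -84.9] [59.2 39.9] 16.9
```

Emit:
{"fn": "move_arm", "kwargs": {
  "series": [
    [[0,0,-2],0,0.71],
    [[0,0,-4],0,0.71],
    [[0,0,-6],0,0.71],
    [[0,0,-8],0,0.71],
    [[0,0,-11],0,0.71],
    [[0,0,-15],0,0.71],
    [[0,0,-20],0,0.71],
    [[0,0,-30],0,0.71],
    [[0,0,-45],0,0.71],
    [[0,0,-60],0,0.71]
  ]
}}

```text
time_s: 11.18
eef_pos: [569.0, -66.1, 146.3]
ee_rot: [0.0, 0.99, 0.143, 0.0]
force: [-0.3, -0.1, 0.4]
grip_width: 0.71
```

```bash
python3 where.py; python3 snap.py w10
```

```text
t 11.18 fix x,y -7.4 9.0 z 146.3 yaw 16.49 F fix -0.3 -0.1 0.4 g 0.71
11.175 [569.  -66.1 146.3] [2.000e-04 9.897e-01 1.434e-01 3.000e-04] [-0.3 -0.1  0.4] 0.7102823878269771
red 4786 [266. 238.] z 23.8 ctr [544.5 -37.7] [106.6  21.7] 17.5
blue 1657 [379.  96.] z 25.3 ctr [656.1 -76.3] [11.2 53.8] 16.5
brass 4682 [376. 158.] z 25.3 ctr [621.4 -85. ] [58.4 39.2] 16.9
```

View pics/w10.png

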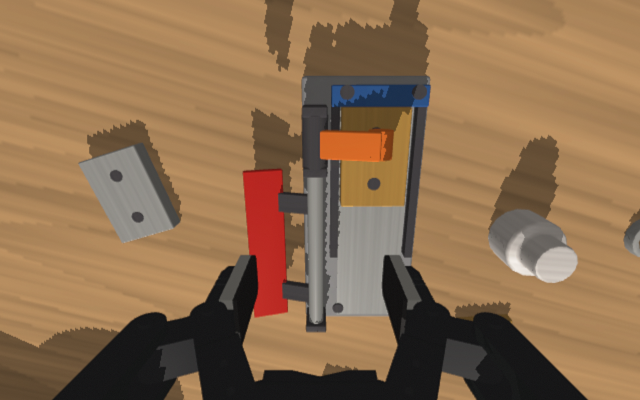

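The bar reads z≈24 (about 0.25 rad, so clamped on the coupon). The coupon's front edge is at x≈67.4 and the stop face at 67.6, so it is home within measurement error. Next I'll move the hand well clear and take a final look.

Emit:
{"fn": "move_arm", "kwargs": {
  "series": [
    [[0,0,-30],0,0.71],
    [[-20,0,-70],0,0.71],
    [[-45,0,-110],0,0.71],
    [[-70,0,-140],0,0.71],
    [[-85,0,-150],0,0.71],
    [[-85,0,-150],0,0.71],
    [[-85,0,-150],0,0.71]
  ]
}}

```text
time_s: 12.1
eef_pos: [487.7, -90.0, 294.4]
ee_rot: [-0.0, 0.99, 0.143, -0.0]
force: [-0.6, -0.4, 0.3]
grip_width: 0.715
```

```bash
python3 where.py; python3 snap.py w11; python3 - <<'E'
from rig import ctrl
from h import *
p,d=ctrl.capture("scene"); cv2.imwrite("pics/scene1.png",p[:,:,::-1])
E
```

```text
t 12.1 fix x,y -92.2 9.2 z 294.4 yaw 16.49 F fix -0.7 -0.2 0.3 g 0.715
12.1 [487.7 -90.  294.4] [-2.000e-04  9.897e-01  1.434e-01 -2.000e-04] [-0.6 -0.4  0.3] 0.7147285980471815
red 2435 [285.  99.] z 24.1 ctr [544.8 -37.4] [104.8  22.2] 16.6
brass 2102 [356.  39.] z 25.4 ctr [621.1 -85.1] [57.7 38.9] 16.7
brass 846 [433. 181.] z 7.9 ctr [ 508.6 -218.7] [28.1 43.1] 21.1
brass 693 [331. 237.] z 7.8 ctr [ 409.1 -128.2] [42.3 28. ] 7.0
```

View pics/w11.png

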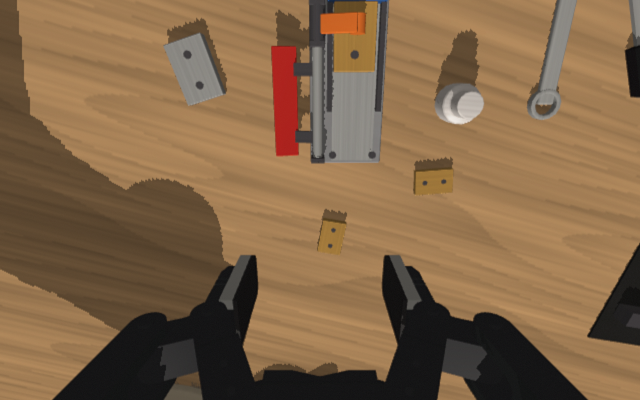

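View pics/scene1.png

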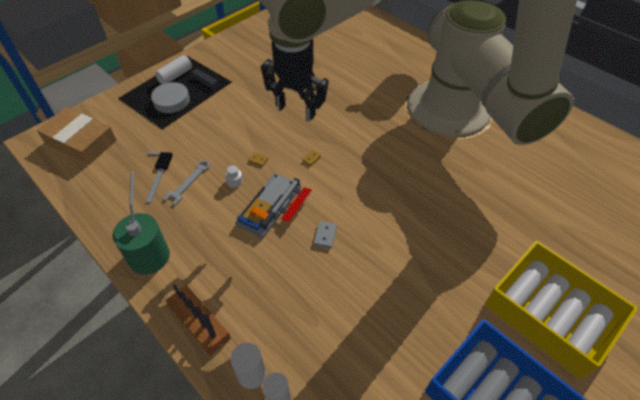

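In the final pictures the coupon is clamped at the stop (wrist view (356,39)) and the bar is at z≈24. The spare, slug, wrench and look-alikes are undisturbed, and the hand is clear. Handing in.

```bash
python3 -c "
from rig import ctrl
print(ctrl.finish_job())"
```

```text
the job is handed in; nothing more can be done
None
```

The brass coupon is loaded and clamped in the fixture, and I handed the job in at about 12.2 s of the 42 s allowed. One fingertip held the red bar down while the other pushed the coupon about 60 mm under the raised jaw to the blue stop. I then backed off, let the clip close slowly, and moved the hand clear.

- **Home against the stop:** the push force rose from 7 to 18 N with no further coupon motion. The last close picture puts its front edge at fixture x≈67.4 mm and the stop face at about 67.6 mm. A later picture from farther away reads about 0.3 mm less, within the camera error.
- **Clip:** the bar rests at z≈24 mm, about 0.25 rad, which matches clamped on the coupon.
- **Hand and bystanders:** the hand is about 295 mm up with no contact force. The small brass look-alikes measure the same as at the start. I compared the spare, slug and wrench only by eye, and they look unmoved.
- **One slip:** I pressed the bar about 2 mm farther than planned, to its full-down position at about 12 N. This did no harm, and I eased it off 1 mm before continuing.

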